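Zero the travel dial and hold the spring test slide at its mark

ROBOT

A 7-joint arm with a two-finger parallel gripper is mounted at the origin on the work surface. World frame = base frame: x ahead of the robot, y to its left, z up, the work surface at z = 0. Lengths are in mm, angles in rad, forces in N, time in s.
With the tool pointing down it reaches from about 425 to 1025 mm from the base axis. Payload 9.4 kg.
Tool frame: the origin (TCP) lies midway between the tips of the shut fingers; the grasp point (between the pads) lies 19 mm behind it; z points along the fingers, y is the direction in which the jaws open and shut (so a half turn about z gives the same grasp; the last joint's range is limited). The gripper opens to 85 mm and grips with 20 to 120 N. Pads are 22 mm wide; open, the fingers measure 114 mm over their backs; the gripper's body (76 mm by 85 mm) begins 54 mm behind the grasp point. The pads swing forward as they close: fully open they stand 13 mm farther back than shut.
Start: joints at [1.219, 0.599, -0.003, 1.599, 0.002, 0.943, -0.08], TCP at [196.722, -697.8, 231.275] pointing down, gripper open.
Joint ranges: [-2.57, 2.57], [-0.35, 1.97], [-1.29, 1.29], [0.11, 2.56], [-1.05, 4.19], [0.11, 1.86], [-2.63, 2.63]. Speed limits (rad/s): [2.22, 2.22, 3.01, 3.01, 3.14, 3.14, 3.14].

INTERFACE

Orientations are given as [roll, pitch, yaw] about the fixed x, y, z axes, in that order (R = Rz(yaw) Ry(pitch) Rx(roll)).
In Python, from station import env gives the robot as it stands.
- The arm moves only by the tool apply_moves, never from a script. Its arguments are lists of equal length, an entry for each row: "claw": the closure, from 0 (fully open) to 1 (shut); "offset": the shift along the tool's x, y, z in mm, a list of three; "roll": the turn about the tool's z in degrees. In form: {"claw": [claw, ...], "offset": [[dx, dy, dz], ...], "roll": [roll, ...]}. A call has exactly 5 rows; each row shifts and turns the pose as measured when the row begins, along the tool's axes as they then stand; what a row does not reach is not made up. A row lasts 1/8 s, in which the tool goes at most 62.5 mm and 10.7 degrees, less where a joint would pass 70% of its speed; a pose out of reach is approached as far as the arm can. A call is refused whole if a number of a shift passes 62.5 or a number of a turn 10.7, either way. A call with a gripper value outside its range is refused whole. The fingers move at their own pace and stop on an object; the grip force is fixed at half the most. Time passes only in rows, so rows that do not move let the fingers close, or fill a call up. It gives the time, the measured TCP pose, the force and the opening at its end, in the units of the state.
- env.get_state(): the state, without advancing time (a new reading comes with each control period).
- env.grab_frame(name): name is "side" or "top" or "wrist"; returns a dict with "img" (384x512x3 uint8, red, green, blue), "range_z" (384x512 float32, mm along the optical axis (not along the pixel's ray), 0 where there is no reading), "intrinsics" (3x3 intrinsics, pixels), "rvec" (rotation vector, rad) and "tvec" (3), from world to camera coordinates, as OpenCV has them. Camera axes: x right, y down, z forward; pixel columns grow to the right and rows downward; lengths in mm; the calibration is good to about 2 mm. A picture is of the moment at which its call begins.
- env.hand_in(): hands the job in, once; it reports no verdict.
Trained networks look in a picture, given as the dict that the camera call returned (one of the last four; its "shot" number tells which), for a name from the list of things; names that differ only in an ending like _2 or _b are one class to them, and where a whole thing is asked for, a point or a joint stands for the part that bears it (a point fixed in the world has none). Each returns a list of dicts, best first, with "p" (0 to 1); they miss things now and then, are a little off and sometimes report something else, mostly with a low value. They report only what shows in the picture. A call takes as long as a camera call.
- env.cut_out(picture, thing): "mask" (384x512 bool, what is visible of it) and "pixel" ([column, row] in pixels, amid what is visible of it).
- env.place_of(picture, thing): "pixel" ([column, row] in pixels: a listed point, or the origin of a listed thing).
The state is a dict: "time": time; "qpos": joint angles; "joint_vel": joint speeds; "joint_torque": joint torques, N m; "eef_pos": TCP position; "ee_rot": TCP orientation; "force": force on the tool from outside, world axes, zero at the start; "moment": the same for the moment, N m; "gripper_width": finger opening in mm.
Only numpy, scipy, OpenCV 4.12 (cv2) and the standard library are available. Lean on these libraries where they do the work, as an engineer would, in place of code of your own. Each camera call takes 0.05 s, during which the arm holds its last target.

TASK

On the green spring test slide, first, with the slide at rest, turn the dial's bezel until its red zero mark lines up with the black hand. Then pull the red handle out against its spring until the slide's black pointer is lined up with the orange mark on the scale, and finish while still holding the handle steady there: do not let go at the end; leave the bezel as set and the other things on the bench where they are.

Things in the scene. Friction and masses are not known exactly. Their poses are not given: they have to be found in the camera images.
- fixture: spring test slide bolted to the bench: green base plate 280 x 140 x 16 mm. Its frame: origin on the bench under the slide's axis, z up; -x is the direction in which the slide is pulled out (roughly towards the robot), +x points to the dial. The plate spans x -165..+115 mm, y -85..+55 mm. A grey spring housing (60 mm wide) fills x 0..110 mm up to 46 mm high; the dial sits on it with its axis at x 60, y 0. Two guide rails (up to 30 mm high) flank the slide
- bezel_center (a point): centre of the dial's round steel bezel, on its vertical axis, half-way up the rim (72 mm above the bench). The bezel is 60 mm across and 14 mm tall (65 to 79 mm above the bench), with a round dial body 48 mm across just under it; the housing's top is 19 mm below the bezel's underside. The dial faces straight up. The rim can be pinched across any diameter and turned; it stays where it is left
- bezel (a joint): angle of the bezel with its white dial face, rad, positive anticlockwise seen from above: 0 when the red zero mark lies at the black hand as the hand points with the slide at rest (along the fixture's +x). Range -2.8 to 2.8, starts positive; friction about 0.05 N m
- zero_mark (a point): red zero mark on the bezel's top, 25.5 mm out from the dial's axis; it turns with the bezel. The black hand points along the fixture's +x while the slide is at rest, and swings clockwise 0.05 rad per mm as the slide is pulled out
- handle (a point): grip point of the red upright handle of the slide, on its centre, 64 mm above the bench (at x -65 mm, y 0 in the fixture frame when at rest). The handle is a plate 14 mm thick along the fixture's x, 50 mm wide along its y, from 34 to 84 mm above the bench, standing on the 30 mm wide aluminium slide bar, whose top is 34 mm above the bench; free in front and for 58 mm behind
- slide (a joint): how far the slide is pulled out along the fixture's -x, m: 0 at rest, stop at 0.065. A spring pulls it home: about 4 N at rest and 14 N per 100 mm more, that is 8 to 11 N at the mark. Let go, it runs back
- pointer_tip (a point): tip of the black pointer, 5 mm wide, that sticks out sideways (fixture's -y) from the slide bar over the white scale; it moves with the slide, 35 mm further in (+x) and 60 mm aside from the handle's centre; the point is on the pointer's top, 38 mm above the bench
- mark_line (a point): inner end, on the top, of the orange mark clip on the white scale, a bar 4 mm wide along the fixture's x; fixed for the episode. It is 25 to 50 mm out (fixture's -x) from where the pointer rests. The pointer is at the mark when both have the same x in the fixture's frame
- mark: the same orange mark clip; its origin is on the scale under the clip's centre, its x is parallel to the fixture's x
- oil_bottle: white plastic oil bottle with a red cap, 44 mm across, 110 mm tall, standing; origin at the centre of its underside
- parts_tray: open blue plastic tray, 100 x 130 x 30 mm, with turned parts in it; origin at the centre of its underside
- screwdriver: screwdriver about 170 mm long lying along its own x, handle to -x
- wrench: wrench about 160 mm long lying along its own x
- paste_jar: amber glass jar with a black cap, 64 mm across, 60 mm tall, standing; origin at the centre of its underside
- bushing: brass bushing, a tube 44 mm across outside, 30 mm tall, standing; origin at the centre of its underside

How it is judged (in metres and radians):
On the way, in this order (a step that is already met when the one before it is completed fails the run):
1. the red zero mark is at the hand, slide at rest (value of joint bezel between -0.1 and 0.1 rad and value of joint slide below 0.004 m), for 0.3 s.
2. the slide is pulled out so that its pointer is at the orange mark (x of pointer_tip in the frame of mark between -0.003 and 0.003 m and value of joint bezel between -0.1 and 0.1 rad and contact force between the fingers and slide above 3 N), for 0.3 s.
At the end, for the whole second after the job is handed in: The pointer is within 3 mm of the orange mark along the slide's travel and steady (under 10 mm/s), the slide held out against its spring by the gripper's fingers (contact over 3 N), and the bezel within 0.10 rad of zero (all of step 2 and value of joint slide above 0.018 m and velocity of joint slide between -0.01 and 0.01 m/s); the arm keeps its last pose, push and grip.
It fails at once if another thing on the bench is shifted more than 30 mm or knocked over (distance of any of oil_bottle, parts_tray, screwdriver, wrench, paste_jar, bushing from where it was at the start of the episode above 0.03 m or angle between any of oil_bottle, paste_jar, parts_tray, bushing's own z axis and vertical above 0.6 rad).
It also fails if it takes over 45 s, if anything falls off the work surface, if the arm or the gripper's body presses on something with over 40 N, if the wrist force passes 120 N, or if a joint passes its speed limit or range.

## Working session

There is one attempt and no reset: what is moved stays moved. The work goes in short steps, Python scripts to look and compute and a tool call to move; the robot and the scene stay as the last step left them, time stands still between calls to the robot, and variables do not carry over. Pictures are saved under pics/ and viewed, and the job is handed in when it is done.

Besides the shell and the picture viewer there is one more tool, called after "Request:" as name([rows], argument=value, ...), one row to a line, values as JSON. apply_moves: Moves the arm, as the interface text tells. Its arguments: {"type":"object","properties":{"claw":{"type":"array","items":{"type":"number"}},"offset":{"type":"array","items":{"type":"array","items":{"type":"number"}}},"roll":{"type":"array","items":{"type":"number"}}},"required":["claw","offset","roll"]}

```bash
ls; mkdir -p pics; cat > h.py <<'E'
import numpy as np, cv2
from station import env
def grab(n): return env.grab_frame(n)
def save(f,name): cv2.imwrite('pics/'+name, f['img'][:,:,::-1])
def world(f,px,z=None):
    K=np.array(f['intrinsics']);R=cv2.Rodrigues(np.array(f['rvec'],float))[0];t=np.array(f['tvec'],float).ravel()
    d=np.linalg.inv(K)@np.array([px[0],px[1],1.0])
    C=-R.T@t; dw=R.T@d
    if z is None:
        c,r=int(round(px[0])),int(round(px[1]))
        p=f['range_z'][max(0,r-1):r+2,max(0,c-1):c+2]; p=p[p>0]
        return C+dw*np.median(p)
    return C+dw*(z-C[2])/dw[2]
E
python3 - <<'E'
from h import *
s=env.get_state(); print(s['time'],s['eef_pos'],s['ee_rot'],s['gripper_width'])
for n in ['top','side']:
    f=grab(n); save(f,n+'0.png')
    for t,z in [('bezel_center',72),('zero_mark',79),('handle',64),('pointer_tip',38),('mark_line',None),('fixture',0)]:
        r=env.place_of(f,t)
        for q in r[:2]: print(n,t,round(q['p'],2),np.round(q['pixel'],1),np.round(world(f,q['pixel'],z),1))
E
```

```text
pics
0.0 [ 196.60153022 -697.35965814  230.39575059] [-3.14003696e+00  1.34704962e-04  2.74877251e-01] 85.24774618306661
top bezel_center 0.67 [283.2 169.8] [620.3 -47.   72. ]
top zero_mark 0.94 [279.7 163.7] [635.6 -37.9  79. ]
top handle 0.72 [285.9 216.6] [494.5 -51.   64. ]
top pointer_tip 0.8 [308.3 205.3] [ 527.2 -113.7   38. ]
top mark_line 0.39 [310.3 216. ] [ 498.2 -118.4   34.2]
top fixture 0.63 [281.2 195. ] [563.6 -41.4   0. ]
side bezel_center 0.61 [270.4 191.6] [617.3 -46.4  72. ]
side zero_mark 0.79 [281.6 185.6] [648.5 -32.8  79. ]
side handle 0.8 [219.4 200.7] [485.4 -59.   64. ]
side pointer_tip 0.95 [239.4 217.9] [ 531.8 -102.5   38. ]
side pointer_tip 0.26 [239.3 176.9] [546.8  90.8  38. ]
side mark_line 0.5 [228. 225.] [ 502.2 -123.3   34.9]
side fixture 0.66 [247.7 218.6] [555.9 -58.7   0. ]
```

```bash
python3 - <<'E'
import cv2
for n in ['top0','side0']:
    im=cv2.imread(f'pics/{n}.png'); 
    c=im[110:290,170:370] if n=='top0' else im[130:280,150:350]
    cv2.imwrite(f'pics/{n}c.png',cv2.resize(c,None,fx=4,fy=4 if n!='top0' else 3.3,interpolation=cv2.INTER_CUBIC)[:600])
E
```

```text
(no output)
```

View pics/top0.png

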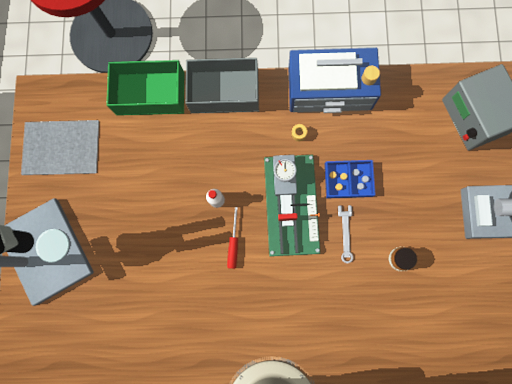

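View pics/side0.png

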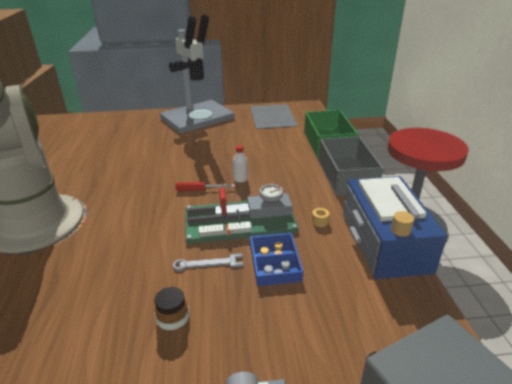

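```bash
ls pics
```

```text
side0.png
side0c.png
top0.png
top0c.png
```

The fixture is nearly square to the world axes. The dial is at about (620,-47) and the handle at about (494,-51). I'll move over it now to look with the wrist camera.

```bash
cat >> h.py <<'E'
def plan(target,yaw,n,pos=None,yaw0=None):
    s=env.get_state()
    p=np.array(s['eef_pos'] if pos is None else pos,float); y=s['ee_rot'][2] if yaw0 is None else yaw0
    d=(np.array(target)-p)/n; dy=(yaw-y)/n
    offs=[];rolls=[]
    for i in range(n):
        yy=y+i*dy;c,sn=np.cos(yy),np.sin(yy)
        offs.append([round(float(v),1) for v in (d[0]*c+d[1]*sn, d[0]*sn-d[1]*c, -d[2])]); rolls.append(round(float(-np.degrees(dy)),2))
    print(offs,rolls, 'step',np.linalg.norm(d))
E
python3 -c "
from h import *
plan([560,-50,300],1.2,15)"
```

```text
[[35.0, -35.0, -4.6], [37.1, -32.8, -4.6], [39.1, -30.4, -4.6], [40.9, -28.0, -4.6], [42.5, -25.4, -4.6], [44.0, -22.7, -4.6], [45.3, -20.0, -4.6], [46.5, -17.1, -4.6], [47.4, -14.2, -4.6], [48.2, -11.3, -4.6], [48.8, -8.3, -4.6], [49.2, -5.3, -4.6], [49.5, -2.2, -4.6], [49.5, 0.8, -4.6], [49.4, 3.9, -4.6]] [-3.53, -3.53, -3.53, -3.53, -3.53, -3.53, -3.53, -3.53, -3.53, -3.53, -3.53, -3.53, -3.53, -3.53, -3.53] step 49.725129272942496
```

Request:
apply_moves([
  [35, -35, -5],
  [37, -33, -5],
  [39, -30.5, -5],
  [41, -28, -5],
  [42.5, -25.5, -5],
], claw=[0, 0, 0, 0, 0], roll=[-3.5, -3.5, -3.5, -3.5, -3.5])

```text
time: 1.32
eef_pos: [317.8, -478.7, 255.9]
ee_rot: [3.14, 0.002, 0.583]
force: [0.1, 0.1, 0.0]
gripper_width: 85.3
```

Request:
apply_moves([
  [44, -22.5, -5],
  [45.5, -20, -5],
  [46.5, -17, -5],
  [47.5, -14, -5],
  [48, -11.5, -5],
], claw=[0, 0, 0, 0, 0], roll=[-3.5, -3.5, -3.5, -3.5, -3.5])

```text
time: 1.95
eef_pos: [442.2, -255.5, 282.7]
ee_rot: [3.137, 0.002, 0.898]
force: [0.3, -0.3, 0.6]
gripper_width: 85.5
```

```bash
python3 -c "
from h import *
print(env.get_state()['qpos'])
plan([560,-50,300],1.2,5)"
```

```text
[ 0.6137261   0.28971477 -0.25923587  2.01462799  0.10308324  0.84511898
 -0.37576246]
[[46.8, -7.2, -3.5], [47.2, -4.3, -3.5], [47.4, -1.5, -3.5], [47.4, 1.4, -3.5], [47.2, 4.2, -3.5]] [-3.46, -3.46, -3.46, -3.46, -3.46] step 47.50802416901292
```

Request:
apply_moves([
  [47, -7, -3.5],
  [47, -4.5, -3.5],
  [47.5, -1.5, -3.5],
  [47.5, 1.5, -3.5],
  [47, 4, -3.5],
], claw=[0, 0, 0, 0, 0], roll=[-3.5, -3.5, -3.5, -3.5, -3.5])

```text
time: 2.58
eef_pos: [562.3, -42.2, 301.9]
ee_rot: [3.134, 0.004, 1.213]
force: [1.0, -0.1, -0.4]
gripper_width: 85.3
```

```bash
python3 - <<'E'
from h import *
f=grab('wrist'); save(f,'w1.png')
print(env.get_state()['qpos'])
for t,z in [('bezel_center',72),('zero_mark',79),('handle',64),('pointer_tip',38),('mark_line',None),('fixture',0)]:
    for q in env.place_of(f,t)[:2]: print(t,round(q['p'],2),np.round(q['pixel'],1),np.round(world(f,q['pixel'],z),1))
E
```

```text
[ 0.25888072  0.35257628 -0.40227772  1.87351206  0.17264018  0.93960277
 -0.5701207 ]
bezel_center 0.61 [313.1 251.6] [ 601.8 -186.4   72. ]
bezel_center 0.6 [297.6 155.8] [623.4 -48.   72. ]
zero_mark 0.97 [309.1 141.7] [641.8 -34.9  79. ]
handle 0.59 [206.1 192.3] [491.2 -53.1  64. ]
pointer_tip 0.6 [248.7 212.2] [ 532.2 -109.2   38. ]
mark_line 0.63 [230.9 224. ] [ 500.  -118.    36.2]
fixture 0.64 [249.9 169. ] [554.4 -55.3   0. ]
```

View pics/w1.png

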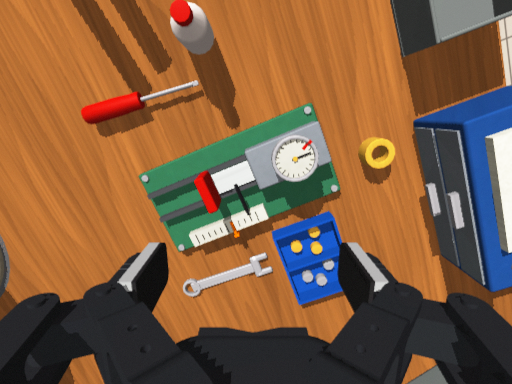

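The wrist view shows everything: dial at about (296,158), red mark at (308,143), hand pointing right, handle at (207,190), pointer at (243,200) and orange clip at (235,232). I'll measure the dial and fixture axes more closely.

```bash
python3 - <<'E'
from h import *
f=grab('wrist'); np.savez('w1.npz',**{k:v for k,v in f.items()})
im=f['img']
c=cv2.resize(im[120:200,250:350],None,fx=7.5,fy=7.5,interpolation=cv2.INTER_CUBIC)
cv2.imwrite('pics/w1d.png',c[:,:,::-1])
c=cv2.resize(im[160:260,170:290],None,fx=6,fy=6,interpolation=cv2.INTER_CUBIC)
cv2.imwrite('pics/w1s.png',c[:,:,::-1])
I=im.astype(int)
# green plate -> min area rect in world at z=16
g=(I[:,:,1]>I[:,:,0]+25)&(I[:,:,1]>I[:,:,2]+15); g=g.astype(np.uint8)
g[:,360:]=0
n,l,st,_=cv2.connectedComponentsWithStats(g); k=1+np.argmax(st[1:,4]); 
pts=np.argwhere(cv2.morphologyEx((l==k).astype(np.uint8),cv2.MORPH_CLOSE,np.ones((15,15))))[:,::-1]
hull=cv2.convexHull(pts.astype(np.int32))[:,0]
W=np.array([world(f,p,16)[:2] for p in hull],np.float32)
print(cv2.minAreaRect(W)); print(cv2.boxPoints(cv2.minAreaRect(W)))
# red mark
r=(I[:,:,0]>150)&(I[:,:,1]<90)&(I[:,:,2]<90)
for nm,(x0,x1,y0,y1),z in [('mark',(280,330,125,185),79),('handletop',(180,230,160,225),84)]:
    q=np.argwhere(r[y0:y1,x0:x1])[:,::-1]+[x0,y0]; print(nm,len(q),q.mean(0),world(f,q.mean(0),z))
    if nm!='mark':
        Wq=np.array([world(f,p,z)[:2] for p in q],np.float32); print(cv2.minAreaRect(Wq))
# bezel top by range
h=[]
for y in range(120,200):
    for x in range(255,340):
        w=world(f,(x,y))
        if 76<w[2]<83: h.append(w)
h=np.array(h);print(len(h),h.mean(0),cv2.minEnclosingCircle(h[:,:2].astype(np.float32)))
E
```

```text
((532.4866333007812, -12.503713607788086), (277.4067077636719, 31.919296264648438), 1.8168686628341675)
[[393.34705     -0.94968224]
 [394.359      -32.852932  ]
 [671.6262     -24.057745  ]
 [670.61426      7.8455048 ]]
mark 28 [307.32142857 141.53571429] [638.11296303 -36.98264673  79.        ]
handletop 408 [205.05147059 190.58823529] [494.3128334 -49.0218613  84.       ]
((494.1668395996094, -48.99481964111328), (55.32735061645508, 19.95152473449707), 81.79835510253906)
574 [619.2148145  -48.80420569  78.77320035] ((618.0962524414062, -49.420501708984375), 29.85268783569336)
```

View pics/w1d.png

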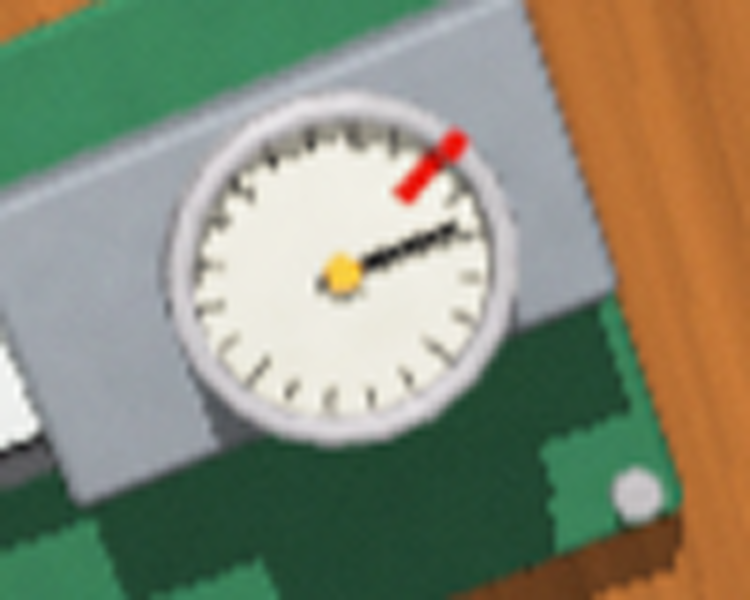

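View pics/w1s.png

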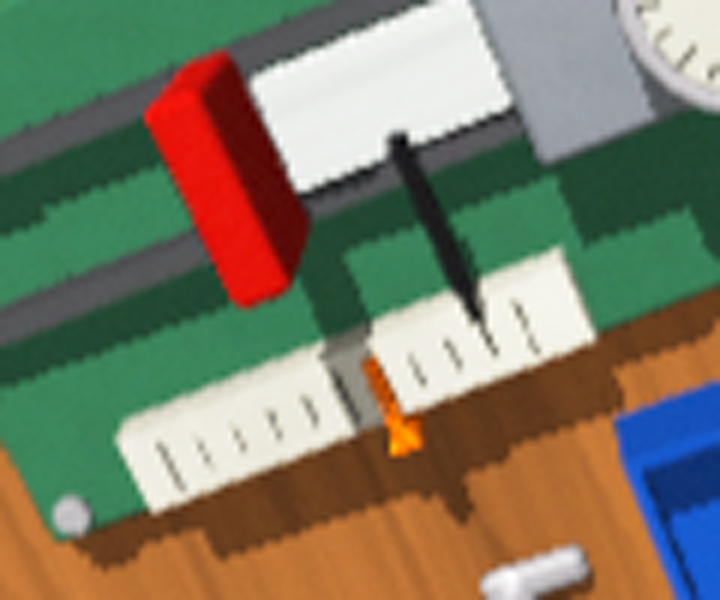

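```bash
python3 -c "
from h import *
plan([618.5,-48.5,100],1.5,5)"
```

```text
[[3.4, 11.0, 40.3], [2.8, 11.2, 40.3], [2.1, 11.3, 40.3], [1.5, 11.4, 40.3], [0.8, 11.5, 40.3]] [-3.33, -3.33, -3.33, -3.33, -3.33] step 41.893987446351325
```

Request:
apply_moves([
  [3.5, 11, 40],
  [3, 11, 40],
  [2, 11.5, 40],
  [1.5, 11.5, 40],
  [1, 11.5, 40],
], claw=[0, 0, 0, 0, 0], roll=[-3.3, -3.3, -3.3, -3.3, -3.3])

```text
time: 3.6
eef_pos: [622.7, -57.0, 101.0]
ee_rot: [3.127, 0.009, 1.495]
force: [-0.7, 0.0, 0.4]
gripper_width: 85.4
```

```bash
python3 - <<'E'
from h import *
f=grab('wrist'); save(f,'w2.png'); np.savez('w2.npz',**f)
h=[];u=[]
for y in range(0,384,1):
    for x in range(0,512,1):
        if f['range_z'][y,x]>0 and f['range_z'][y,x]<500:
            w=world(f,(x,y))
            if 74<w[2]<83 and np.hypot(w[0]-618,w[1]+49)<50: h.append(w)
h=np.array(h);print(len(h),h.mean(0),cv2.minEnclosingCircle(h[:,:2].astype(np.float32)), h[:,:2].min(0),h[:,:2].max(0))
plan([618.5,-49,48],1.5,5)
E
```

```text
7064 [618.48174825 -48.71150058  76.29376036] ((618.5059814453125, -49.29882049560547), 30.005626678466797) [589.03822834 -78.676638  ] [648.24843695 -19.55820742]
[[1.6, -0.8, 9.6], [1.6, -0.8, 9.6], [1.6, -0.8, 9.6], [1.6, -0.8, 9.6], [1.6, -0.8, 9.6]] [-0.03, -0.03, -0.03, -0.03, -0.03] step 9.749087797167212
```

View pics/w2.png

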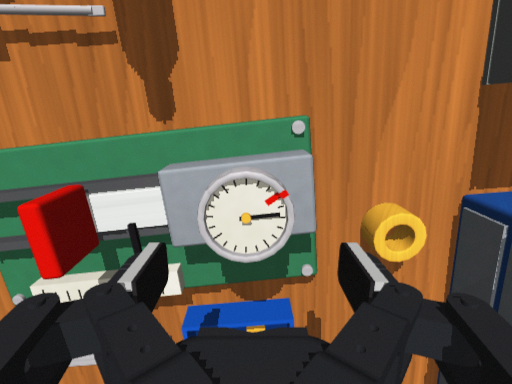

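```bash
cat >> h.py <<'E'
def markang(f,cx=618.5,cy=-49.1):
    I=f['img'].astype(int); o=[]
    r=(I[:,:,0]>150)&(I[:,:,1]<90)&(I[:,:,2]<90)
    for y,x in np.argwhere(r):
        w=world(f,(x,y),79)
        d=np.hypot(w[0]-cx,w[1]-cy)
        if 12<d<31: o.append([x,y,w[0]-cx,w[1]-cy])
    o=np.array(o)
    if len(o)==0: print('no red');return
    print('red',len(o),o[:,:2].mean(0),'r',np.hypot(o[:,2],o[:,3]).mean(),'ang',np.arctan2(o[:,3].mean(),o[:,2].mean()))
    b=(I.max(2)<70); o=[]
    for y,x in np.argwhere(b):
        w=world(f,(x,y),77); d=np.hypot(w[0]-cx,w[1]-cy)
        a=np.arctan2(w[1]-cy,w[0]-cx)
        if 5<d<18 and abs(a)<1.2: o.append([x,y,w[0]-cx,w[1]-cy])
    o=np.array(o)
    if len(o): print('hand',len(o),o[:,:2].mean(0),np.arctan2(o[:,3].mean(),o[:,2].mean()))
E
python3 - <<'E'
from h import *
for n in ['w1','w2']: markang(dict(np.load(n+'.npz')))
E
```

```text
red 28 [307.32142857 141.53571429] r 23.068470880224133 ang 0.5534341396234161
hand 8 [303.   152.75] 0.028221351899231792
red 132 [276.54545455 196.93181818] r 23.281846540326715 ang 0.5609518405846035
hand 65 [263.89230769 215.67692308] 0.030370143711169136
```

Request:
apply_moves([
  [2, -1, 10],
  [2, -1, 10],
  [1.5, -1, 10],
  [1.5, -1, 10],
  [1, -0.5, 10],
], claw=[0, 0, 0, 0, 0], roll=[0, 0, 0, 0, 0])

```text
time: 4.28
eef_pos: [618.4, -50.5, 46.8]
ee_rot: [3.129, 0.01, 1.492]
force: [0.7, 0.1, 0.1]
gripper_width: 85.3
```

```bash
python3 - <<'E'
from h import *
plan([618.5,-49.1,48],1.5,2)
E
```

```text
[[0.7, 0.0, -0.6], [0.7, 0.0, -0.6]] [-0.23, -0.23] step 0.9338332073701212
```

Request:
apply_moves([
  [1, 0, -1],
  [0.5, 0, 0],
  [0, 0, 0],
  [0, 0, 0],
  [0, 0, 0],
], claw=[0.3, 1, 1, 1, 1], roll=[0, 0, 0, 0, 0])

```text
time: 4.9
eef_pos: [620.0, -48.9, 48.5]
ee_rot: [3.126, 0.01, 1.492]
force: [0.3, -0.8, -3.0]
gripper_width: 57.6
```

```bash
python3 - <<'E'
from h import *
f=grab('wrist'); save(f,'w3.png'); markang(f); print(env.get_state())
E
```

```text
red 240 [295.00416667 248.4125    ] r 23.379740646585127 ang 0.5798234375811642
hand 137 [277.32116788 272.68613139] 0.036812241182899566
{'time': 4.95, 'qpos': array([ 0.1783892 ,  0.72654602, -0.29852983,  1.96831057,  0.4486683 ,
        0.49689911, -0.52378922]), 'joint_vel': array([-0.00063068,  0.00137753, -0.00060067, -0.00133428,  0.00011219,
       -0.00045214, -0.00090791]), 'joint_torque': array([-1.13922462e-02, -7.58460760e+01, -4.07800958e+00, -1.43774155e+01,
       -4.10429388e-02,  2.14211871e-01, -1.16556580e-02]), 'eef_pos': array([619.9186213 , -48.92616097,  48.51814154]), 'ee_rot': array([3.12591622, 0.00975868, 1.49202262]), 'force': array([-0.43899115, -0.98648861, -3.52252904]), 'moment': array([ 0.02456273, -0.30367956, -0.02293134]), 'gripper_width': 57.646735398219086}
```

View pics/w3.png

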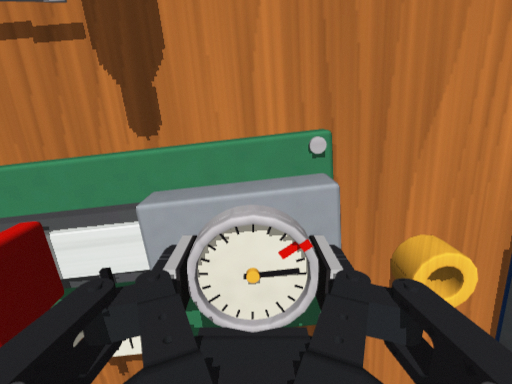

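Request:
apply_moves([
  [0, 0, 0],
  [0, 0, 0],
  [0, 0, 0],
  [0, 0, 0],
  [0, 0, 0],
], claw=[1, 1, 1, 1, 1], roll=[7.5, 7.5, 7.5, 7.5, 0])

```text
time: 5.58
eef_pos: [620.0, -49.0, 48.5]
ee_rot: [3.123, 0.0, 0.954]
force: [0.1, -0.7, -1.9]
gripper_width: 57.6
```

```bash
python3 - <<'E'
from h import *
f=grab('wrist'); save(f,'w4.png'); markang(f); print(env.get_state())
E
```

```text
red 201 [298.28358209 246.43283582] r 24.995308979418077 ang 0.03745635134780581
hand 140 [272.69285714 261.59285714] 0.034830463684751616
{'time': 5.625, 'qpos': array([ 0.08833563,  0.71475553, -0.1610768 ,  1.97424139,  0.26567282,
        0.45838366, -0.88662412]), 'joint_vel': array([ 0.0076711 , -0.00030894, -0.01099161, -0.00105044,  0.00888553,
        0.0028285 ,  0.01469914]), 'joint_torque': array([-6.54288065e-01, -7.57134748e+01, -1.55561976e+00, -1.41922018e+01,
       -2.14885846e-01,  3.50255182e-02, -2.03533312e-01]), 'eef_pos': array([620.03548106, -48.97585058,  48.5294545 ]), 'ee_rot': array([3.12324702e+00, 7.06834810e-05, 9.55656916e-01]), 'force': array([-0.11726687,  0.30038963, -3.42599238]), 'moment': array([-0.23156265, -0.17352707, -0.06836503]), 'gripper_width': 57.36623039356515}
```

View pics/w4.png

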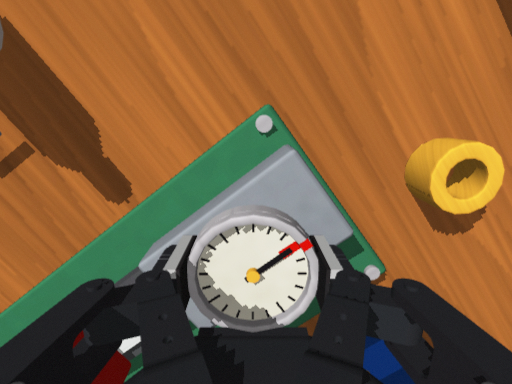

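The red mark is on the hand (0.037 vs 0.035 rad). I'll open, lift and go to the handle.

Request:
apply_moves([
  [0, 0, 0],
  [0, 0, 0],
  [0, 0, 0],
  [0, 0, -15],
  [0, 0, -50],
], claw=[1, 0, 0, 0, 0], roll=[0, 0, 0, 0, 0])

```text
time: 6.25
eef_pos: [617.2, -48.0, 113.1]
ee_rot: [3.129, 0.003, 0.961]
force: [0.7, -0.2, 0.5]
gripper_width: 85.2
```

```bash
python3 - <<'E'
from h import *
f=grab('wrist'); save(f,'w5.png'); markang(f)
plan([493.6,-53.1,150],1.602,5)
E
```

```text
red 88 [286.40909091 201.57954545] r 24.865141458595293 ang 0.02559310525312238
hand 56 [269.16071429 212.30357143] 0.028802637174008112
[[-15.4, -20.2, -5.9], [-12.7, -22.0, -5.9], [-9.8, -23.5, -5.9], [-6.7, -24.5, -5.9], [-3.5, -25.2, -5.9]] [-7.35, -7.35, -7.35, -7.35, -7.35] step 26.076312844643166
```

View pics/w5.png

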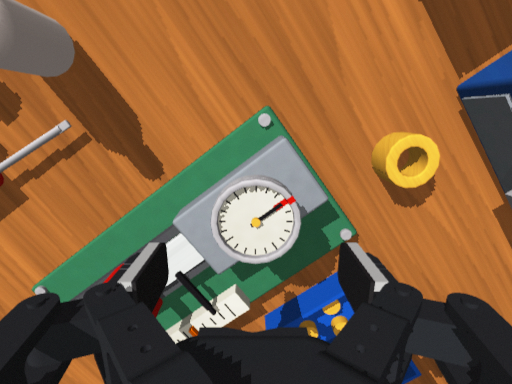

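Request:
apply_moves([
  [-15.5, -20, -6],
  [-12.5, -22, -6],
  [-10, -23.5, -6],
  [-6.5, -24.5, -6],
  [-3.5, -25, -6],
], claw=[0, 0, 0, 0, 0], roll=[-7.3, -7.3, -7.3, -7.3, -7.3])

```text
time: 6.92
eef_pos: [493.9, -53.7, 155.8]
ee_rot: [3.111, 0.014, 1.619]
force: [0.1, -0.6, -0.1]
gripper_width: 85.5
```

```bash
python3 - <<'E'
from h import *
f=grab('wrist'); save(f,'w6.png'); np.savez('w6.npz',**f)
for t,z in [('handle',64),('pointer_tip',38),('mark_line',None)]:
    for q in env.place_of(f,t)[:2]: print(t,round(q['p'],2),np.round(q['pixel'],1),np.round(world(f,q['pixel'],z),1))
h=[]
for y in range(0,384):
    for x in range(0,512):
        if f['range_z'][y,x]>0:
            w=world(f,(x,y))
            if 82<w[2]<87 and np.hypot(w[0]-494,w[1]+53)<45: h.append(w)
h=np.array(h); print(len(h)); print(cv2.minAreaRect(h[:,:2].astype(np.float32)),h[:,2].mean())
s=env.get_state();print(s['eef_pos'],s['ee_rot'])
plan([493.6,-53.1,48],1.602,5)
E
```

```text
handle 0.62 [249.3 197.8] [493.  -54.1  64. ]
pointer_tip 0.82 [285.7 243.5] [ 532.2 -108.2   38. ]
mark_line 0.68 [252.  250.2] [ 499.1 -117.9   35.7]
1015
((493.6193542480469, -53.03374481201172), (13.498200416564941, 48.806358337402344), 2.137486219406128) 84.17785840036642
[494.97478692 -53.79835757 155.67674712] [3.11044678 0.01337913 1.6123771 ]
[[0.2, -0.3, 21.5], [0.2, -0.3, 21.5], [0.1, -0.3, 21.5], [0.1, -0.3, 21.5], [0.1, -0.3, 21.5]] [0.12, 0.12, 0.12, 0.12, 0.12] step 21.53755753405917
```

View pics/w6.png

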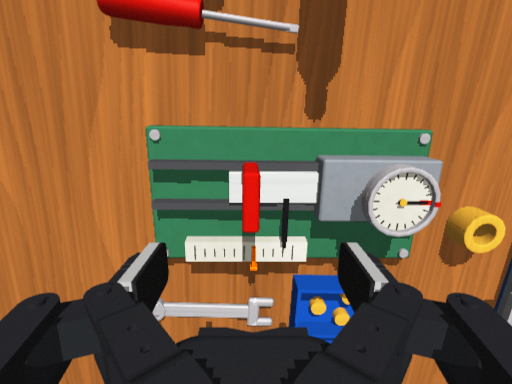

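Request:
apply_moves([
  [0, -1, 22],
  [0, -1, 22],
  [0, -1, 22],
  [0, -1, 22],
  [0, -1, 18],
], claw=[0, 0, 0, 0, 0], roll=[0, 0, 0, 0, 0])

```text
time: 7.75
eef_pos: [502.3, -55.1, 49.0]
ee_rot: [3.099, 0.014, 1.604]
force: [0.1, -0.2, -1.1]
gripper_width: 85.5
```

```bash
python3 - <<'E'
from h import *
s=env.get_state();print(s['eef_pos'],s['ee_rot'],s['force'])
plan([493.6,-53.1,47],1.602,2)
f=dict(np.load('w6.npz'))
I=f['img'].astype(int)
o=(I[:,:,0]>200)&(I[:,:,1]>80)&(I[:,:,1]<190)&(I[:,:,2]<60); o[:,:200]=0;o[:,300:]=0;o[:230]=0;o[290:]=0
p=np.argwhere(o)[:,::-1]; 
for r in sorted(set(p[:,1])): q=p[p[:,1]==r,0]; print('or',r,q.min(),q.max())
b=(I.max(2)<60)&(f['range_z']>0)
for r in range(195,252,4): 
    q=np.where(b[r,270:300])[0]+270
    print('bk',r,q)
E
```

```text
[502.26626111 -55.07891183  49.04572398] [3.09886147 0.01418103 1.6037714 ] [ 0.06862735 -0.15434538 -1.11933672]
[[1.1, -4.3, 1.0], [1.1, -4.3, 1.0]] [0.05, 0.05] step 4.560843130869203
or 247 255 255
or 248 255 255
or 249 255 255
or 250 255 255
or 251 255 255
or 252 255 255
or 253 255 255
or 254 255 255
or 255 255 255
or 256 255 255
or 257 255 255
or 258 255 255
or 259 255 255
or 260 255 255
or 261 252 255
or 262 252 255
or 263 252 256
or 264 252 256
or 265 250 256
or 266 250 256
or 267 250 256
or 268 250 256
or 269 250 256
or 270 251 256
bk 195 []
bk 199 [284 285 286 287 288]
bk 203 [274 275 283 284 285 286 287 288]
bk 207 [283 284 285 286 287 288]
bk 211 [282 283 284 285 286 287 288]
bk 215 [282 283 284 285 286 287 288]
bk 219 [282 283 284 285 286 287]
bk 223 [282 283 284 285 286 287]
bk 227 [282 283 284 285 286 287]
bk 231 [281 282 283 284 285 286]
bk 235 [281 282 283 284 285 286]
bk 239 [283 284 285 286]
bk 243 [283 284 285]
bk 247 [283 284]
bk 251 []
```

Request:
apply_moves([
  [1, -4.5, 1],
  [0.5, -3.5, 0],
  [0, 0, 0],
  [0, 0, 0],
  [0, 0, 0],
], claw=[0, 0, 0.6, 1, 1], roll=[0, 0, 0, 0, 0])

```text
time: 8.38
eef_pos: [496.1, -53.4, 48.6]
ee_rot: [3.096, 0.015, 1.602]
force: [0.9, 0.5, 0.7]
gripper_width: 32.2
```

```bash
python3 - <<'E'
from h import *
s=env.get_state();print(s['time'],s['eef_pos'],s['ee_rot'],s['force'],s['gripper_width'])
f=grab('wrist'); save(f,'w7.png')
E
```

```text
8.375 [496.1339211  -53.38761063  48.62303354] [3.09641813 0.01484607 1.60215354] [0.94476264 0.46621628 0.71141361] 32.20237495205012
```

View pics/w7.png

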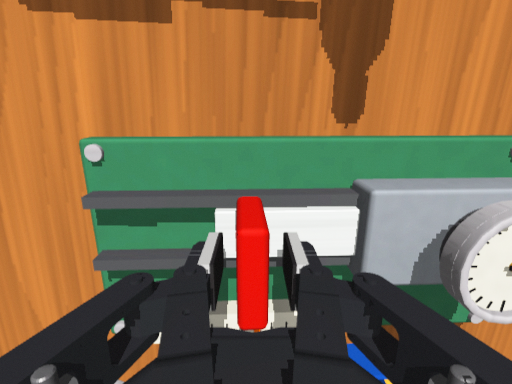

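Request:
apply_moves([
  [0, 0, 0],
  [0, 0, 0],
  [0, 0, 0],
  [0, 0, 0],
  [0, 0, 0],
], claw=[1, 1, 1, 1, 1], roll=[0, 0, 0, 0, 0])

```text
time: 9.05
eef_pos: [495.5, -53.5, 48.7]
ee_rot: [3.098, 0.015, 1.602]
force: [2.5, 1.2, 2.0]
gripper_width: 14.0
```

```bash
python3 - <<'E'
from h import *
s=env.get_state();print(s['time'],s['eef_pos'],s['ee_rot'],s['force'],s['gripper_width'])
# refine pull from w6: mark and pointer at own heights, along fixture x
f=dict(np.load('w6.npz')); ex=np.array([np.cos(.032),np.sin(.032)]); ey=np.array([-ex[1],ex[0]]); o=np.array([618.5,-49.1])-60*ex
for nm,px,z in [('ptr tip',(283.5,247),38),('ptr 243',(284,243),38),('ptr229',(284.5,227),38),('ptr 211',(285.5,211),38),('mk 247',(254.5,248),36),('mk 258',(254.2,258),36),('mk265',(253,266),36)]:
    w=world(f,px,z)[:2]-o; print(nm,w@ex,w@ey, world(f,px))
c=cv2.resize(f['img'][190:280,225:305],None,fx=7,fy=6.6,interpolation=cv2.INTER_CUBIC); cv2.imwrite('pics/w6c.png',c[:,:,::-1])
E
```

```text
9.05 [495.49497001 -53.46242658  48.69543609] [3.09832004 0.01547749 1.60173828] [2.53807043 1.17336674 1.95646005] 13.960970321777133
ptr tip -30.16348683036436 -60.18776497979333 [ 530.16434889 -111.72552519   38.83612707]
ptr 243 -29.869074483887246 -55.79741763640285 [ 530.35080266 -107.43439099   38.64428474]
ptr229 -30.19052793525044 -38.61550826097306 [529.52242756 -90.41318519  38.40540669]
ptr 211 -30.018153466171245 -22.012592896505232 [529.16211966 -73.83506987  38.41701529]
mk 247 -59.07706816696143 -62.333010088682244 [ 501.50551456 -115.43780412   35.55128766]
mk 258 -59.183133770674914 -73.55177418224623 [ 501.67766776 -125.95291496   36.86498186]
mk265 -60.255045978940174 -82.70629067558045 [ 500.92960622 -135.38275351   36.39192663]
```

View pics/w6c.png

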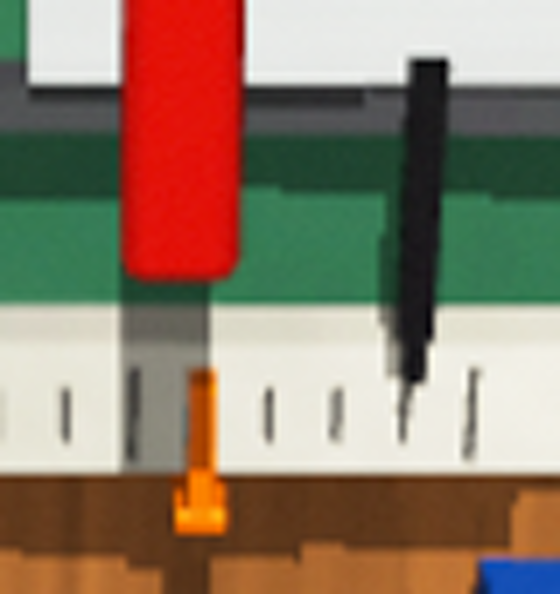

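Request:
apply_moves([
  [0, -6, -0.3],
  [0, -7, -0.3],
  [0, -7, -0.3],
  [0, -6, -0.3],
  [0, 0, 0],
], claw=[1, 1, 1, 1, 1], roll=[0, 0, 0, 0, 0])

```text
time: 9.68
eef_pos: [474.9, -54.1, 48.7]
ee_rot: [3.088, 0.014, 1.601]
force: [6.0, 1.0, -2.6]
gripper_width: 14.1
```

```bash
cat >> h.py <<'E'
ex=np.array([np.cos(.032),np.sin(.032)]); ey=np.array([-ex[1],ex[0]]); O=np.array([618.5,-49.1])-60*ex
def fx(w): d=np.array(w)[:2]-O; return np.round([d@ex,d@ey],1)
E
python3 - <<'E'
from h import *
s=env.get_state();print(s['time'],s['eef_pos'],s['ee_rot'],s['force'],s['gripper_width'])
print('tcp fixture',fx(s['eef_pos']),fx([495.49,-53.46]))
for n in ['wrist','side','top']:
    f=grab(n); save(f,n+'8.png'); np.savez(n+'8.npz',**f)
    for t,z in [('pointer_tip',38),('mark_line',36),('handle',64)]:
        for q in env.place_of(f,t)[:1]: print(n,t,round(q['p'],2),np.round(q['pixel'],1),fx(world(f,q['pixel'],z)))
    I=f['img']
    if n=='side': cv2.imwrite('pics/side8c.png',cv2.resize(I[170:250,180:300],None,fx=6,fy=6,interpolation=cv2.INTER_CUBIC)[:,:,::-1])
E
```

```text
9.675 [474.92103326 -54.10609773  48.7478926 ] [3.08815002 0.01363942 1.6013925 ] [ 6.0059763   0.97997573 -2.61869838] 14.094604249505077
tcp fixture [-83.7  -0.4] [-63.1  -0.4]
wrist handle 0.79 [251.3 259.4] [-85.8   0.2]
side pointer_tip 0.71 [228.8 220.9] [-55.4 -58.5]
side mark_line 0.55 [227.9 224.9] [-58.9 -71.4]
side handle 0.88 [210.5 201.1] [-95.7  -3.8]
```

View pics/wrist8.png

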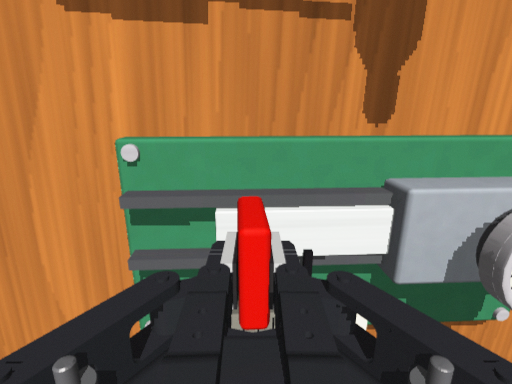

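View pics/side8c.png

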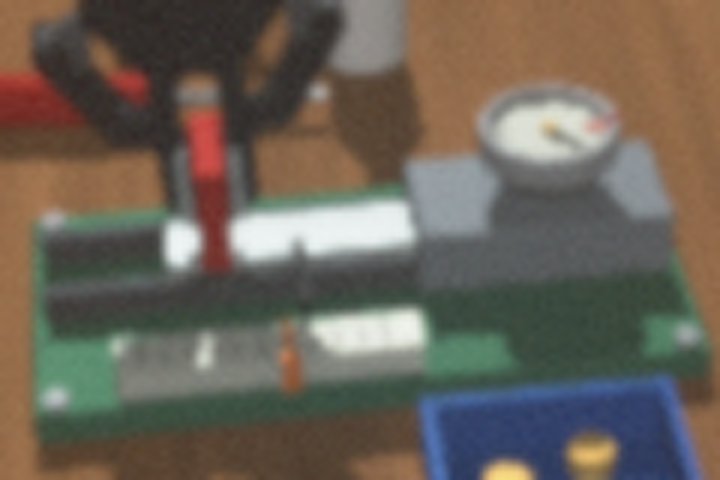

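Request:
apply_moves([
  [0, -5.5, -0.3],
  [0, -5.5, -0.3],
  [0, 0, 0],
  [0, 0, 0],
  [0, 0, 0],
], claw=[1, 1, 1, 1, 1], roll=[0, 0, 0, 0, 0])

```text
time: 10.9
eef_pos: [471.2, -54.2, 48.8]
ee_rot: [3.077, 0.012, 1.602]
force: [7.1, 0.2, -1.3]
gripper_width: 13.7
```

```bash
python3 - <<'E'
from h import *
s=env.get_state();print(s['time'],s['eef_pos'],s['ee_rot'],s['force'],s['gripper_width'],np.abs(s['joint_vel']).max())
print('tcp fixture',fx(s['eef_pos']))
for n in ['wrist','side','top']:
    f=grab(n); save(f,n+'9.png'); np.savez(n+'9.npz',**f)
    for t,z in [('pointer_tip',38),('mark_line',36),('handle',64),('zero_mark',79)]:
        for q in env.place_of(f,t)[:1]: print(n,t,round(q['p'],2),np.round(q['pixel'],1),fx(world(f,q['pixel'],z)))
    I=f['img']
    if n=='side': cv2.imwrite('pics/side9c.png',cv2.resize(I[170:250,180:300],None,fx=6,fy=6,interpolation=cv2.INTER_CUBIC)[:,:,::-1])
    if n=='top': cv2.imwrite('pics/top9c.png',cv2.resize(I[150:260,255:335],None,fx=5.4,fy=5.4,interpolation=cv2.INTER_CUBIC)[:,:,::-1])
E
```

```text
10.9 [471.1646794  -54.21387073  48.75470324] [3.07738337 0.01231066 1.60183606] [ 7.08451894  0.20254734 -1.25935129] 13.746472565846092 0.013708672710208144
tcp fixture [-87.4  -0.4]
wrist handle 0.67 [249.8 257.6] [-90.5   1.3]
side pointer_tip 0.83 [227.8 219.4] [-57.4 -52.1]
side mark_line 0.57 [226.5 225.7] [-62.5 -74. ]
side handle 0.91 [207.1 203.1] [-104.5  -11.2]
side zero_mark 0.89 [278.  189.5] [77.9 -1.2]
top zero_mark 0.86 [284.1 161.4] [83.1 -1.5]
```

View pics/side9c.png

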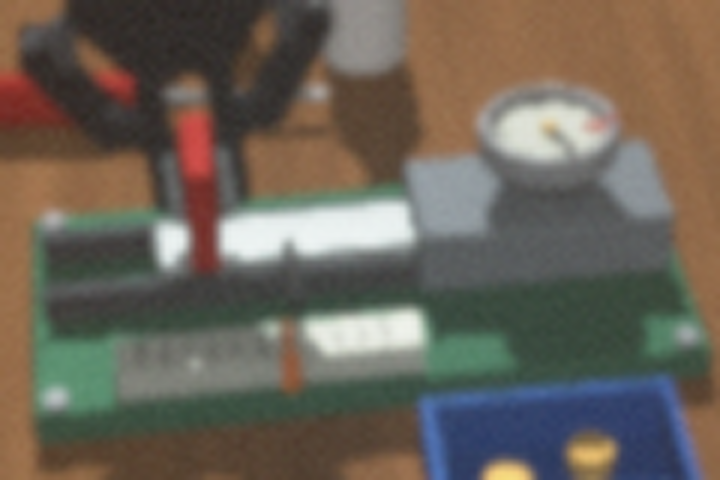

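View pics/top9c.png

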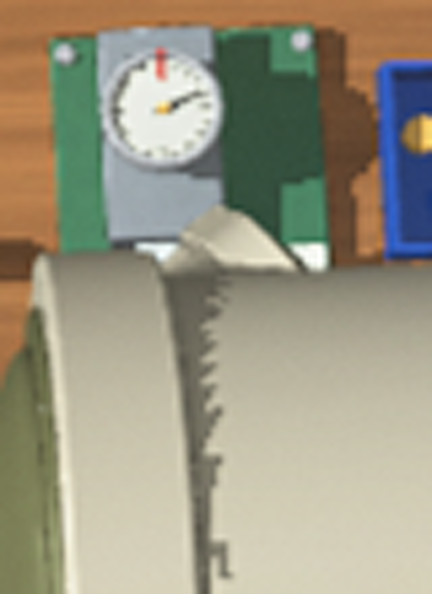

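View pics/wrist9.png

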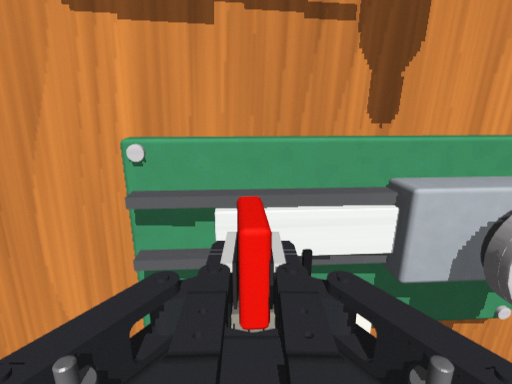

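```bash
python3 - <<'E'
from h import *
f=dict(np.load('side9.npz'))
def pr(f,p):
    w=np.array([*(O+p[0]*ex+p[1]*ey),p[2]],float)
    return cv2.projectPoints(w.reshape(1,3),np.array(f['rvec'],float),np.array(f['tvec'],float),np.array(f['intrinsics'],float),None)[0].ravel()
for s in (24,25,26): print('ptr',s,[np.round(pr(f,(-30-s,y,38)),1) for y in (-15,-40,-60)])
for m in (-58,-59,-60,-61): print('mark',m,[np.round(pr(f,(m,y,36)),1) for y in (-62,-85)])
print('plate corners',[np.round(pr(f,p),1) for p in [(-165,-85,16),(-165,55,16),(115,-85,16),(115,55,16)]])
print('hous',[np.round(pr(f,p),1) for p in [(0,-30,46),(110,-30,46),(0,30,46)]])
im=f['img'].copy(); k=10; x0,y0=205,195
c=cv2.resize(im[y0:y0+45,x0:x0+60],None,fx=k,fy=k,interpolation=cv2.INTER_CUBIC)
def dot(p,col):
    q=(np.array(pr(f,p))-[x0-.5,y0-.5])*k; cv2.circle(c,tuple(int(v) for v in q),3,col,-1)
for y in (-15,-30,-45,-60): dot((-55,y,38),(0,0,255))
for y in (-60,-62,-70,-78,-85): dot((-60.2,y,36),(0,255,0))
cv2.imwrite('pics/ov9.png',c[:,:,::-1])
E
```

```text
ptr 24 [array([227.8, 210.5]), array([228.7, 216.3]), array([229.4, 221.2])]
ptr 25 [array([227.5, 210.5]), array([228.3, 216.4]), array([229. , 221.2])]
ptr 26 [array([227.1, 210.5]), array([227.9, 216.4]), array([228.6, 221.3])]
mark -58 [array([227.9, 222.5]), array([228.8, 228.3])]
mark -59 [array([227.5, 222.5]), array([228.3, 228.4])]
mark -60 [array([227.1, 222.6]), array([227.9, 228.4])]
mark -61 [array([226.7, 222.6]), array([227.5, 228.5])]
plate corners [array([184.8, 239.3]), array([184.8, 205.6]), array([298.6, 227.7]), array([286.9, 196.2])]
hous [array([249.6, 209.4]), array([292.3, 205.3]), array([246.6, 196.1])]
```

View pics/ov9.png

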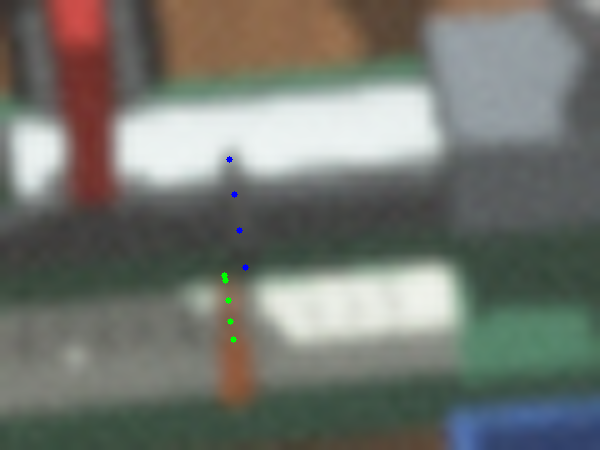

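```bash
python3 - <<'E'
from h import *
f=dict(np.load('w1.npz'))
for nm,px,z in [('ptrtip',(477/6+169.5,316/6+159.5),38),('ptr base',(397/6+169.5,138/6+159.5),38),('mk',(373/6+169.5,364/6+159.5),36),('mk2',(392/6+169.5,415/6+159.5),36)]: print(nm,fx(world(f,px,z)))
f=dict(np.load('w6.npz'))
print(world(f,(253,252)),world(f,(253,258)),world(f,(284,243)))
for c in (252,253,254): print(fx(world(f,(c+.3,250),36)))
print(f['img'][250,247:262].tolist())
E
```

```text
ptrtip [-29.6 -60. ]
ptr base [-29.8 -10.6]
mk [-59.  -62.3]
mk2 [-60.1 -76.9]
[ 500.18026381 -119.66965751   36.08295274] [ 500.45088403 -125.88883089   37.05201481] [ 530.35080266 -107.43439099   38.64428474]
[-61.3 -64.6]
[-60.2 -64.6]
[-59.2 -64.6]
[[139, 137, 124], [139, 137, 123], [140, 138, 125], [141, 137, 126], [135, 119, 102], [168, 80, 32], [171, 69, 0], [171, 69, 0], [240, 142, 46], [238, 227, 207], [237, 234, 224], [236, 234, 224], [237, 233, 223], [236, 234, 222], [237, 235, 225]]
```

```bash
cat >> h.py <<'E'
def slide():
    s=env.get_state(); r,p,y=s['ee_rot']
    R=cv2.Rodrigues(np.array([0,0,y]))[0]@cv2.Rodrigues(np.array([0,p,0.]))[0]@cv2.Rodrigues(np.array([r,0,0.]))[0]
    g=np.array(s['eef_pos'])-20*R[:,2]
    print('t',s['time'],'tcp',np.round(s['eef_pos'],1),'rot',np.round(s['ee_rot'],3),'F',np.round(s['force'],1),'w',round(s['gripper_width'],1),'s~',-64-fx(g)[0],'y',fx(g)[1])
E
python3 - <<'E'
from h import *
slide(); grab('top'); slide(); grab('top'); slide()
E
```

```text
t 11.65 tcp [471.3 -54.2  48.8] rot [3.077 0.012 1.602] F [ 7.2  0.2 -1.9] w 13.9 s~ 24.5 y -0.1
t 11.7 tcp [471.3 -54.2  48.8] rot [3.077 0.012 1.602] F [ 7.1  0.5 -2.6] w 13.6 s~ 24.5 y -0.1
t 11.75 tcp [471.3 -54.2  48.8] rot [3.077 0.012 1.602] F [ 8.8  0.9 -2.1] w 14.1 s~ 24.599999999999994 y -0.2
```

Request:
apply_moves([
  [0, -3.5, -0.2],
  [0, -3.5, -0.2],
  [0, -2.5, -0.1],
  [0, -1.6, 0],
  [0, -1.6, 0],
], claw=[1, 1, 1, 1, 1], roll=[0, 0, 0, 0, 0])

```text
time: 12.38
eef_pos: [466.2, -54.3, 48.8]
ee_rot: [3.066, 0.011, 1.603]
force: [8.8, 1.2, 0.7]
gripper_width: 14.3
```

```bash
python3 - <<'E'
from h import *
slide(); f=grab('top'); save(f,'top10.png'); np.savez('top10.npz',**f)
f2=grab('side'); np.savez('side10.npz',**f2); slide()
cv2.imwrite('pics/top10c.png',cv2.resize(f['img'][155:190,265:305],None,fx=14,fy=14,interpolation=cv2.INTER_CUBIC)[:,:,::-1])
cv2.imwrite('pics/side10c.png',cv2.resize(f2['img'][195:240,205:265],None,fx=10,fy=10,interpolation=cv2.INTER_CUBIC)[:,:,::-1])
E
```

```text
t 12.375 tcp [466.2 -54.3  48.8] rot [3.066 0.011 1.603] F [8.8 1.2 0.7] w 14.3 s~ 29.900000000000006 y -0.1
t 12.475 tcp [466.1 -54.4  48.8] rot [3.066 0.011 1.603] F [8.8 0.6 0.7] w 13.8 s~ 30.0 y -0.1
```

View pics/top10c.png

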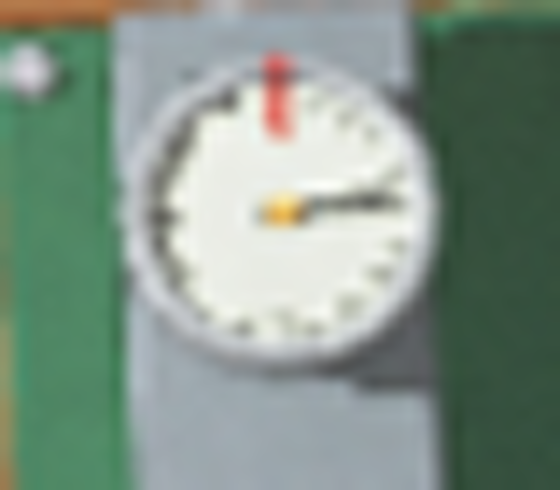

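View pics/side10c.png

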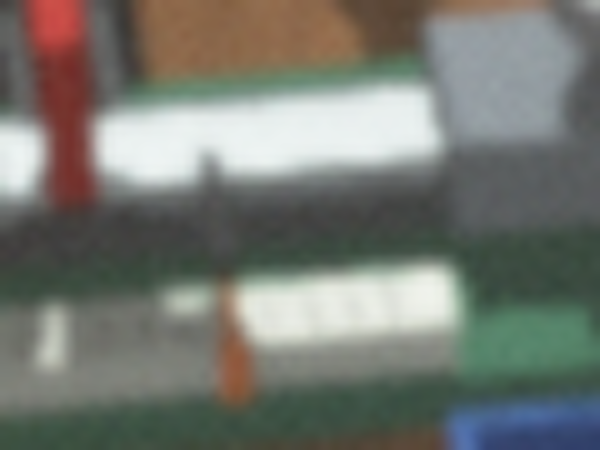

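```bash
python3 - <<'E'
from h import *
for i in range(8): f=grab('top')
markang(f); slide()
f=grab('side')
for t,z in [('pointer_tip',38),('mark_line',36),('zero_mark',79)]:
    for q in env.place_of(f,t)[:1]: print(t,round(q['p'],2),np.round(q['pixel'],1),fx(world(f,q['pixel'],z)))
slide(); print(np.abs(env.get_state()['joint_vel']).max())
E
```

```text
red 1 [284. 160.] r 27.03357976460683 ang -0.020220238887857428
t 12.875 tcp [466.1 -54.3  48.8] rot [3.066 0.011 1.603] F [8.9 0.1 0.6] w 13.6 s~ 30.0 y -0.1
pointer_tip 0.69 [225.4 218.5] [-62.9 -47.6]
mark_line 0.42 [230.3 225.2] [-53.2 -73.5]
zero_mark 0.78 [281.1 188.7] [86.4  1.2]
t 13.075 tcp [466.1 -54.3  48.8] rot [3.066 0.011 1.603] F [8.8 0.9 0.7] w 13.5 s~ 30.0 y -0.1
0.0014034192512828456
```

```bash
python3 - <<'E'
from h import *
print(env.hand_in()); slide()
E
```

```text
the job is handed in; nothing more can be done
None
the job is handed in; nothing more can be done
```

I set the bezel to zero, pulled the handle out to the orange mark, and handed the job in at about 13 s while still holding the handle. No verdict was reported.

- **Bezel:** I turned it about 0.53 rad clockwise with the slide at rest. After letting go, the red mark was at 0.026 rad and the black hand at 0.029 rad in the wrist camera picture. I did not touch it again.
- **Slide:** The pull needed, measured in the wrist picture, was about 30.0 mm. At the end the gripper position gave 30.0 mm and the dial hand about 29.8 mm. In the side picture the pointer's line met the orange clip within about 0.5 mm.
- **Holding steady:** The reading did not change over the last 0.6 s before hand-in. The measured pull was about 9 N, with the handle firmly gripped.
- **What disagreed:** In the last side picture, the network's points for the pointer tip and the mark were about 10 mm apart along the slide. Those points were low-confidence in a coarse view. I relied on the other three checks instead.
- **Less certain check:** In the last top picture the bezel angle rested on a single red pixel (-0.02 rad), so it says little about the bezel.

I saw no contact with the other things on the bench, but I did not measure their positions again at the end.

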